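Screw down the crock clamp

TASK

The small crock's clamp is loose. With a fingertip, push the wings of its thumbscrew round clockwise (seen from above), stroke after stroke, until the screw is fully home and its pad sits on the grey lid; then come away. Only push the wings, never pinch them and never force them hard, and leave the cup, teapot, spare lid, jar, mug and spoon where they are.

Things in the scene. Friction and masses are not known exactly. Their poses are not given: they have to be found in the camera images.
- crock: white ceramic crock, 92 mm across, 95 mm tall plus a 10 mm grey silicone lid, fixed on a 150 x 100 mm wooden foot. Origin on the shelf under its centre, z up, x towards the clamp post. A metal arm (20 mm wide, top 139 mm above the shelf) runs from the post to the crock's axis and carries the upright thumbscrew there
- post_top (a point): top of the 18 mm ball on the 12 mm steel clamp post, 204 mm above the shelf, 60 mm from the screw axis along the crock's +x. The ball stands only 7 mm beyond the wing tips' circle, so a finger has no good room there: stroke over the side away from the post
- screw_hub (a point): centre of the two wings, on the vertical screw axis (the crock's axis), half-way up. Turns and sinks with the screw; x along wing a, z up. The two aluminium wings lie in one line, 88 mm tip to tip, 12 mm thick, 26 mm tall (13 mm above and below this point). Under it 10 to 20 mm clear space to the arm, but for an 18 mm round boss on the axis
- screw (a joint): turn of the thumbscrew, rad, grows clockwise seen from above; 0 loose, 7.5 fully home at a firm stop (pad on the lid); starts at 0.2 to 3.0. Sinks 1.33 mm per rad: wing centre 182 mm above the shelf at 0, 172 mm at 7.5. Turns easily (0.03 N m), stays where it is left. At 0 wing a points along the crock's +x
- wing_a_left: half of wing a (the wing along the screw_hub frame's +x) on its +y side; 39 x 6 x 26 mm (5 to 44 mm from the axis), its outer face is the one to push to turn clockwise. Origin on the screw axis at the wings' underside
- wing_a_right: half of wing a on the -y side; same size and origin
- wing_b_left: half of wing b (along the screw_hub frame's -x) on the +y side; same size and origin
- wing_b_right: half of wing b on the -y side, its outer face is the one to push to turn clockwise; same size and origin
- sippy: loose teal sippy cup with two handles and a white top with a vent button, 72 mm across (108 mm over the handles), 118 mm tall, upright; origin under its centre. Leave alone
- teapot: loose small ceramic teapot, body 96 mm across, 86 mm tall, spout and handle along its y axis (155 mm overall); origin under its centre. Leave alone
- lid: loose spare grey silicone cup lid, 76 mm across, 18 mm tall with its knob; origin under its centre. Leave alone
- spice: loose jar, 52 mm across, 95 mm tall; origin under its centre. Leave alone
- mug: loose white mug, 80 mm across, 90 mm tall; origin under its centre. Leave alone
- spoon: loose beech stirring spoon, 220 mm long, lying in the shallow aluminium tray (which is fixed); leave alone

How it is judged:
By the outcome, as a careful person would: the job done as asked, in the order asked, and still so for the second after the job is handed in, with the robot touching nothing.
It also fails if it takes over 61 s, if anything falls off the work surface, if the arm or the gripper's body presses on something with over 40 N, if the wrist force passes 120 N, or if a joint passes its speed limit or range.

ROBOT

A 6-joint arm with a two-finger parallel gripper is mounted at the origin on the work surface. World frame = base frame: x ahead of the robot, y to its left, z up, the work surface at z = 0. Lengths are in m, angles in rad, forces in N, time in s.
With the tool pointing down it reaches from about 0.35 to 0.775 m from the base axis. Payload 5.5 kg.
Tool frame: the origin (TCP) lies at the very end of the fingers, on their centre line; the grasp point (between the pads) lies 19 mm behind it; z points along the fingers, y is the direction in which the jaws open and shut (so a half turn about z gives the same grasp; the last joint's range is limited). The gripper opens to 85 mm and grips with 20 to 120 N. Pads are 22 mm wide; open, the fingers measure 114 mm over their backs; the gripper's body (76 mm by 85 mm) begins 54 mm behind the grasp point. The pads swing forward as they close: fully open they stand 13 mm farther back than shut.
Start: joints at [-1.421, 0.313, 0.046, 1.304, 0, 1.431], TCP at [0.164, -0.551, 0.202] pointing down, gripper open.
Joint ranges: [-2.76, 2.76], [-0.86, 1.69], [-1.03, 1.26], [-2.2, 2.34], [-1.47, 1.5], [-3.14, 3.14]. Speed limits (rad/s): [2.57, 2.57, 3.14, 3.14, 3.14, 3.14].

INTERFACE

Orientations are given as a unit quaternion [w, x, y, z].
In Python, from workcell import get_state, vision, workorder, silhouettes, tip_of gives the robot as it stands.
- The arm moves only by the shell command python3 -m inch 'ROWS' [FORCE]. ROWS is JSON, a list of rows, each a list of 7 numbers: the shift along the tool's x, y, z in cm, then the turn, a rotation vector about the tool's x, y, z in degrees, then the finger opening in cm, from 0 to 8.54. In form: [[dx, dy, dz, rx, ry, rz, hand], ...]. A call has 1 to 5 rows; each row shifts and turns the commanded pose from where the row before left it, along the tool's axes as they then stand; what a row does not reach is not made up. A row lasts 1/10 s, in which the tool goes at most 50 mm and 8.59 degrees, less where a joint would pass 70% of its speed; a pose out of reach is approached as far as the arm can. A call with a gripper value outside its range is refused whole. The fingers move at their own pace and stop on an object; FORCE is the grip in N (left out, the last holds). Time passes only in rows, so rows that do not move let the fingers close. It gives the time, the measured TCP pose, the force and the opening at its end, in the units of the state.
- get_state(): the state, without advancing time (a new reading comes with each control period).
- vision.read_camera(name): name is "scene" or "top" or "wrist"; returns a dict with "pixels" (420x560x3 uint8, red, green, blue), "depth" (420x560 float32, m along the optical axis (not along the pixel's ray), 0 where there is no reading), "mtx" (3x3 intrinsics, pixels), "T" (4x4, takes a point from camera to world coordinates); the wrist camera has in their place "tool_from_camera" (4x4, takes a point from camera to tool coordinates, whose origin is the TCP and whose axes are the flange's). Camera axes: x right, y up, looking along -z (the intrinsics and any distortion apply to the point x, -y, -z); pixel columns grow to the right and rows downward; lengths in m; the calibration is good to about 2 mm. A picture is of the moment at which its call begins: read the wrist's pose just before it.
- workorder.hand_in(): hands the job in, once; it reports no verdict.
Trained networks look in a picture, given as the dict that the camera call returned (one of the last four; its "shot" number tells which), for a name from the list of things; names that differ only in an ending like _2 or _b are one class to them, and where a whole thing is asked for, a point or a joint stands for the part that bears it (a point fixed in the world has none). Each returns a list of dicts, best first, with "confidence" (0 to 1); they miss things now and then, are a little off and sometimes report something else, mostly with a low value. They report only what shows in the picture. A call takes as long as a camera call.
- silhouettes(picture, label): "mask" (420x560 bool, what is visible of it) and "location" ([column, row] in pixels, amid what is visible of it).
- tip_of(picture, label): "location" ([column, row] in pixels: a listed point, or the origin of a listed thing).
The state is a dict: "clock": time; "joint_pos": joint angles; "qvel": joint speeds; "tau": joint torques, N m; "tcp_pos": TCP position; "orientation": TCP orientation; "wrist_force": force on the tool from outside, world axes, zero at the start; "ft_torque": the same for the moment, N m; "finger_gap": finger opening in m.
Only numpy, scipy, OpenCV 4.12 (cv2) and the standard library are available. Lean on these libraries where they do the work, as an engineer would, in place of code of your own. Each camera call takes 0.05 s, during which the arm holds its last target.

## Working session

There is one attempt and no reset: what is moved stays moved. The work goes in short steps, Python scripts to look and compute and a shell command to move; the robot and the scene stay as the last step left them, time stands still between calls to the robot, and variables do not carry over. Pictures are saved under pics/ and viewed, and the job is handed in when it is done.

```bash
ls; mkdir -p pics
cat > h.py <<'E'
import numpy as np, cv2
from workcell import get_state, vision, workorder, silhouettes, tip_of
from scipy.spatial.transform import Rotation as R
def shot(n,f=None):
    p=vision.read_camera(n)
    if f: cv2.imwrite('pics/'+f,p['pixels'][:,:,::-1])
    return p
def Tof(p,s=None):
    if 'T' in p: return np.array(p['T'])
    q=s['orientation'];T=np.eye(4);T[:3,:3]=R.from_quat([q[1],q[2],q[3],q[0]]).as_matrix();T[:3,3]=s['tcp_pos']
    return T@np.array(p['tool_from_camera'])
def cloud(p,T):
    d=p['depth'];K=np.array(p['mtx']);v,u=np.mgrid[:d.shape[0],:d.shape[1]]
    c=np.stack([(u-K[0,2])/K[0,0]*d,-(v-K[1,2])/K[1,1]*d,-d],-1)
    return c@T[:3,:3].T+T[:3,3]
def ray_z(p,T,uv,z):
    K=np.array(p['mtx']);r=np.array([(uv[0]-K[0,2])/K[0,0],-(uv[1]-K[1,2])/K[1,1],-1.]);r=T[:3,:3]@r
    o=T[:3,3];return o+r*(z-o[2])/r[2]
E
python3 - <<'E'
from h import *
s=get_state();print(s)
for n in ('scene','top'):
    p=shot(n,n+'0.png');print([k for k in p],p['mtx'])
    T=Tof(p);C=cloud(p,T)
    for l in ('crock','post_top','screw_hub'):
        for r in tip_of(p,l)[:2]:
            u=r['location'];z={'crock':0,'post_top':.204,'screw_hub':.178}[l]
            print(n,l,r['confidence'],u,C[int(u[1]),int(u[0])],ray_z(p,T,u,z))
E
```

```text
pics
{'clock': 0.0, 'joint_pos': array([-1.42060746e+00,  3.14007924e-01,  4.49703254e-02,  1.30357261e+00,
        6.48884574e-06,  1.43119759e+00]), 'qvel': array([ 1.75617260e-04, -1.27173574e-03, -1.01893993e-03,  8.77917414e-05,
        7.40414187e-04, -4.28817005e-04]), 'tau': array([ 2.37698632e-04, -4.80630898e+01,  2.98529828e+01,  1.94752071e-02,
       -9.29870180e-05,  1.46685812e-05]), 'tcp_pos': array([ 0.16421505, -0.55047206,  0.20100108]), 'orientation': array([-9.06943310e-04,  9.89520839e-01,  1.44387283e-01, -1.55789978e-06]), 'wrist_force': array([-1.20216326, -0.1800793 , -0.08604738]), 'ft_torque': array([-0.01430119,  0.04057826, -0.01486299]), 'finger_gap': 0.08500440390469842}
['pixels', 'depth', 'mtx', 'T', 'shot'] [[391.50667878   0.         277.0750385 ]
 [  0.         391.50667878 212.72151381]
 [  0.           0.           1.        ]]
scene crock 0.67 [279.0, 220.3] [0.49560316 0.0030066  0.09566113] [0.45859537 0.05031234 0.        ]
scene post_top 0.84 [289.4, 202.8] [0.52198661 0.01080219 0.20251622] [0.52505566 0.00858377 0.204     ]
scene post_top 0.3 [377.5, 184.3] [0.62980061 0.35871954 0.02708205] [0.67363746 0.21466451 0.204     ]
scene screw_hub 0.73 [278.2, 196.5] [0.46875097 0.02976596 0.16307769] [0.47704784 0.02026583 0.178     ]
scene screw_hub 0.6 [161.0, 356.7] [ 0.49440534 -0.47272887  0.01597873] [ 0.55475129 -0.47540804  0.178     ]
['pixels', 'depth', 'mtx', 'T', 'shot'] [[406.01610734   0.         279.05532344]
 [  0.         406.01610734 212.99809512]
 [  0.           0.           1.        ]]
top crock 0.6 [264.3, 233.5] [0.4494717  0.02937818 0.11640224] [0.45245552 0.03326027 0.        ]
top post_top 0.95 [269.3, 202.7] [0.52756197 0.01071636 0.20229206] [0.52548615 0.00992543 0.204     ]
top screw_hub 0.48 [262.7, 228.0] [0.46088436 0.03213559 0.17292775] [0.46057123 0.03002333 0.178     ]
```

View pics/scene0.png

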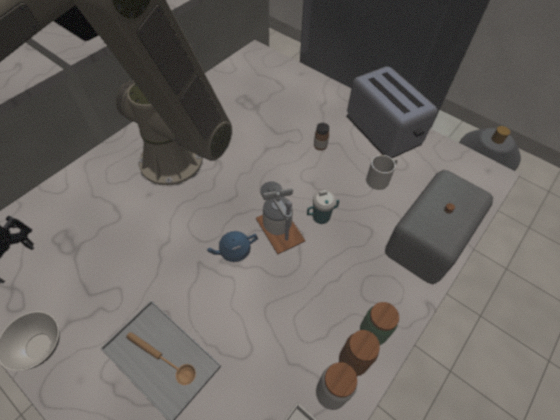

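View pics/top0.png

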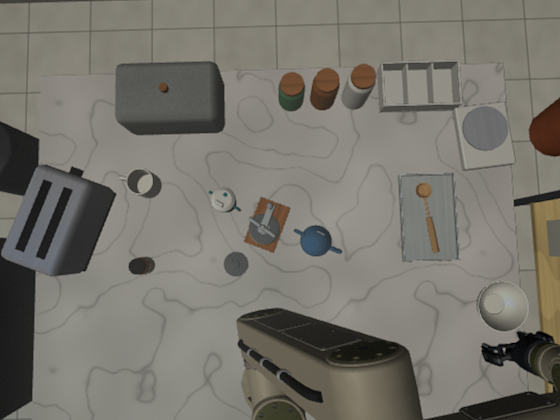

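Run:
```python
from h import *
p=shot('top');T=Tof(p);C=cloud(p,T)
im=cv2.resize(p['pixels'][140:320,170:370],None,fx=3.3,fy=3.3,interpolation=cv2.INTER_CUBIC)
cv2.imwrite('pics/top1.png',im[:,:,::-1])
m=(C[...,2]>.165)&(np.hypot(C[...,0]-.468,C[...,1]-.03)<.1)
P=C[m];v,u=np.nonzero(m)
for a in zip(u,v,P.round(3)): print(a[0],a[1],*a[2])
```

```text
389 0 0.404 -0.018 1.268
114 1 0.404 -0.018 1.268
128 1 0.404 -0.018 1.268
370 1 0.404 -0.018 1.268
420 1 0.404 -0.018 1.268
207 2 0.404 -0.018 1.268
76 3 0.404 -0.018 1.268
220 3 0.404 -0.018 1.268
271 3 0.404 -0.018 1.268
402 3 0.404 -0.018 1.268
98 4 0.404 -0.018 1.268
119 4 0.404 -0.018 1.268
202 4 0.404 -0.018 1.268
275 4 0.404 -0.018 1.268
302 4 0.404 -0.018 1.268
557 4 0.404 -0.018 1.268
34 5 0.404 -0.018 1.268
279 5 0.404 -0.018 1.268
265 6 0.404 -0.018 1.268
32 7 0.404 -0.018 1.268
51 7 0.404 -0.018 1.268
271 7 0.404 -0.018 1.268
379 7 0.404 -0.018 1.268
54 8 0.404 -0.018 1.268
65 8 0.404 -0.018 1.268
409 8 0.404 -0.018 1.268
485 8 0.404 -0.018 1.268
77 9 0.404 -0.018 1.268
273 9 0.404 -0.018 1.268
441 9 0.404 -0.018 1.268
360 10 0.404 -0.018 1.268
62 11 0.404 -0.018 1.268
327 11 0.404 -0.018 1.268
550 11 0.404 -0.018 1.268
82 12 0.404 -0.018 1.268
113 12 0.404 -0.018 1.268
155 13 0.404 -0.018 1.268
83 14 0.404 -0.018 1.268
252 14 0.404 -0.018 1.268
303 15 0.404 -0.018 1.268
470 15 0.404 -0.018 1.268
16 16 0.404 -0.018 1.268
272 16 0.404 -0.018 1.268
517 16 0.404 -0.018 1.26
[... 28230 characters left out ...]
517 411 0.404 -0.018 1.268
148 412 0.404 -0.018 1.268
325 412 0.404 -0.018 1.268
441 412 0.404 -0.018 1.268
460 412 0.404 -0.018 1.268
526 412 0.404 -0.018 1.268
143 413 0.404 -0.018 1.268
148 413 0.404 -0.018 1.268
185 413 0.404 -0.018 1.268
275 413 0.404 -0.018 1.268
383 413 0.404 -0.018 1.268
176 414 0.404 -0.018 1.268
255 414 0.404 -0.018 1.268
331 414 0.404 -0.018 1.268
351 414 0.404 -0.018 1.268
133 415 0.404 -0.018 1.268
307 415 0.404 -0.018 1.268
188 416 0.404 -0.018 1.268
285 416 0.404 -0.018 1.268
521 417 0.404 -0.018 1.268
86 418 0.404 -0.018 1.268
176 418 0.404 -0.018 1.268
361 418 0.404 -0.018 1.268
382 418 0.404 -0.018 1.268
119 419 0.404 -0.018 1.268
228 419 0.404 -0.018 1.268
```

The wings' line runs roughly from (0.491, 0.062) to (0.440, -0.002), so the axis is near (0.465, 0.030). The post is near (0.521, 0.008), which is 59 mm away as expected. I'll raise the tool, close the fingers and turn the tool to world-aligned axes on the way.

```bash
python3 -m inch '[[0,0,-1.6,0,0,-8.5,0],[0,0,-1.6,0,0,-8.5,0],[0,0,-1.6,0,0,-8.5,0],[0,0,-1.6,0,0,-8.5,0],[0,0,-1.6,0,0,-8.5,0]]' 20; python3 -m inch '[[0,0,0,0,0,-8.5,0],[0,0,0,0,0,-8.5,0],[0,0,0,0,0,-8.5,0],[0,0,0,0,0,-5.2,0],[0,0,0,0,0,0,0]]'
python3 - <<'E'
from h import *
s=get_state();print(s['tcp_pos'],s['orientation'],s['joint_pos'],s['finger_gap'])
p=shot('top','t2.png');T=Tof(p);C=cloud(p,T);d=p['depth']
m=(d>0)&(C[...,2]>.165)&(C[...,2]<.21)&(np.hypot(C[...,0]-.468,C[...,1]-.03)<.1)
b=m&(C[...,2]>.192);w=m&(C[...,2]>.170)&(np.hypot(C[...,0]-.521,C[...,1]-.008)>.02)
print('ball',C[b].mean(0), C[b].min(0),C[b].max(0))
P=C[w][:,:2].astype(np.float32);print('wing',cv2.minAreaRect(P),C[w].mean(0),np.percentile(C[w][:,2],[50,80,95]))
E
```

```text
clock: 0.95
tcp_pos: [0.1643, -0.551, 0.2826]
orientation: [0.0, 0.868, 0.496, -0.0]
wrist_force: [-0.1, -0.6, -0.3]
finger_gap: 0.0121
clock: 1.45
tcp_pos: [0.1643, -0.5511, 0.282]
orientation: [0.0, 0.708, 0.706, -0.0]
wrist_force: [-0.4, -0.3, -0.2]
finger_gap: 0.0002
[ 0.16428641 -0.5510683   0.28195419] [ 5.35622946e-05  7.08273585e-01  7.05938045e-01 -4.84600179e-05] [-1.42062796e+00  3.07333039e-01  2.32064362e-01  1.49538394e+00
 -1.46880085e-05  1.53471318e-01] 0.0002228329792281525
ball [0.52042505 0.00767011 0.20198691] [5.12098779e-01 2.81087708e-04 1.95463904e-01] [0.52803684 0.0163447  0.20938285]
wing ((0.4651543200016022, 0.03013424202799797), (0.08590209484100342, 0.011888474225997925), 52.952178955078125) [0.46509355 0.03007001 0.18054424] [0.18127525 0.18298014 0.18475921]
```

View pics/top1.png

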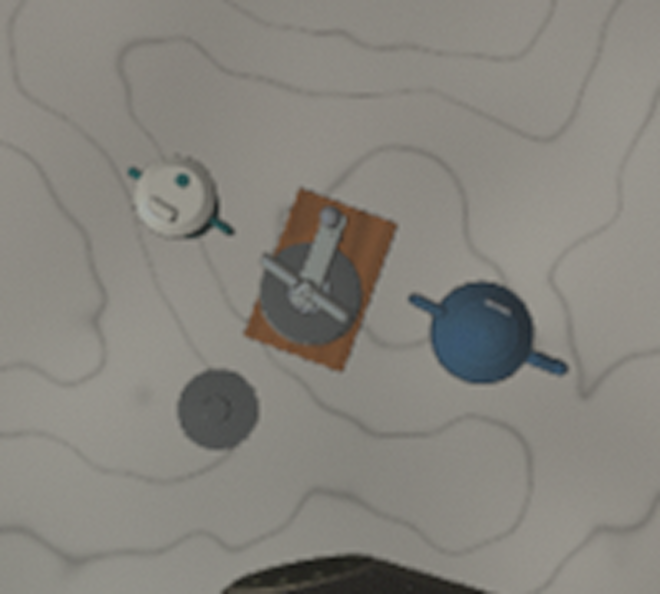

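The enlarged top view shows the wings lying across the axis near (305, 293), the post ball at (330, 215) and the teapot and cup well to the sides. Next I move over to the crock.

```bash
python3 -m inch '[[3.5,1.6,0,0,0,0,0],[3.5,1.6,0,0,0,0,0],[3.5,1.6,0,0,0,0,0],[3.5,1.6,0,0,0,0,0],[3.5,1.6,0,0,0,0,0]]'; python3 -m inch '[[3.5,1.6,0,0,0,0,0],[3.5,1.6,0,0,0,0,0],[3.5,1.6,0,0,0,0,0],[3.5,1.6,0,0,0,0,0],[3.5,1.6,0,0,0,0,0]]';python3 -m inch '[[3.5,1.6,0,0,0,0,0],[3.5,1.6,0,0,0,0,0],[3.5,1.6,0,0,0,0,0],[3.5,1.6,0,0,0,0,0],[3.0,1.6,0,0,0,0,0]]'
python3 -m inch '[[0,0,0,0,0,0,0],[0,0,0,0,0,0,0]]'
python3 - <<'E'
from h import *
s=get_state();print(s['tcp_pos'],s['orientation'],s['joint_pos'],s['finger_gap'])
p=shot('wrist','w1.png');T=Tof(p,s);print(np.array(p['tool_from_camera']).round(3));C=cloud(p,T);d=p['depth']
m=(d>0)&(C[...,2]>.165)&(C[...,2]<.23)&(np.hypot(C[...,0]-.468,C[...,1]-.03)<.1)
b=m&(C[...,2]>.194)&(np.hypot(C[...,0]-.521,C[...,1]-.008)<.02);w=m&(C[...,2]>.170)&(np.hypot(C[...,0]-.521,C[...,1]-.008)>.02)
if b.any():print('ball',C[b].mean(0), C[b].max(0))
P=C[w][:,:2].astype(np.float32);print('wing',w.sum(),cv2.minAreaRect(P),C[w].mean(0),np.percentile(C[w][:,2],[50,80,95]))
for l in ('screw_hub','post_top'):
  for r in tip_of(p,l)[:2]: print(l,r,ray_z(p,T,r['location'],.204 if l[0]=='p' else .179))
E
```

```text
clock: 2.0
tcp_pos: [0.2453, -0.3749, 0.282]
orientation: [0.0, 0.709, 0.705, -0.0]
wrist_force: [0.4, -0.2, 1.4]
finger_gap: -0.0005
clock: 2.5
tcp_pos: [0.3259, -0.2002, 0.2821]
orientation: [0.001, 0.709, 0.705, 0.0]
wrist_force: [0.5, -0.3, 1.0]
finger_gap: -0.0
clock: 3.0
tcp_pos: [0.4064, -0.03, 0.2822]
orientation: [0.0, 0.709, 0.705, 0.0]
wrist_force: [0.0, -0.8, 0.3]
finger_gap: 0.0004
clock: 3.2
tcp_pos: [0.4061, -0.0313, 0.2819]
orientation: [0.0, 0.708, 0.706, -0.0]
wrist_force: [-0.1, -0.4, 0.4]
finger_gap: -0.0004
[ 0.40607451 -0.0312983   0.28185258] [ 5.29662628e-05  7.07993648e-01  7.06218759e-01 -2.36177746e-04] [-2.74251702e-01 -2.66501611e-02 -1.60543647e-01  1.43704210e+00
 -4.63626429e-04  1.29905473e+00] -0.000416869907668869
[[-0.001  0.964  0.266  0.067]
 [ 1.     0.001  0.     0.   ]
 [-0.     0.266 -0.964 -0.172]
 [ 0.     0.     0.     1.   ]]
ball [0.51678156 0.0102277  0.20032718] [0.5265594  0.01865962 0.20468352]
wing 1638 ((0.46315717697143555, 0.031918201595544815), (0.08654182404279709, 0.01235467940568924), 53.251136779785156) [0.46326901 0.0336737  0.17925095] [0.18048592 0.18164499 0.18252329]
screw_hub {'location': [342.8, 123.6], 'confidence': 0.72} [0.46411583 0.03217276 0.179     ]
screw_hub {'location': [311.0, 121.4], 'confidence': 0.64} [0.43859154 0.03395367 0.179     ]
post_top {'location': [421.3, 156.4], 'confidence': 0.61} [0.51879788 0.00860123 0.204     ]
post_top {'location': [284.3, 233.0], 'confidence': 0.24} [ 0.41692237 -0.05157808  0.204     ]
```

View pics/w1.png

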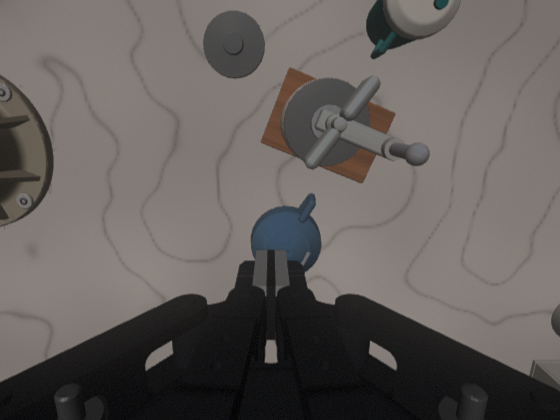

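Both cameras put the wing tops at 0.182, so the hub is near 0.169. That matches the stated 10 to 20 mm gap over the arm, not the stated hub heights, so I trust the measurement. The axis is at about (0.4645, 0.031), the wing line at 53° and the post at -22°. That makes the screw about 1.83 rad, with about 325° left to turn. I'll enter at 290°, r 33, z 0.160.

```bash
python3 -m inch '[[1.1,2.4,0,0,0,0,0],[1,2.3,0,0,0,0,0],[1,2.3,0,0,0,0,0],[0,0,0,0,0,0,0],[0,0,0,0,0,0,0]]'
python3 - <<'E'
from h import *
c=np.array([.4645,.031]);r=.032
a=np.deg2rad(np.arange(290,40,-8));P=c+r*np.stack([np.cos(a),np.sin(a)],1)
D=np.diff(P,axis=0)*100
for k,d in enumerate(D): print(290-8*(k+1),'[%.2f,%.2f]'%(d[1],d[0]),P[k+1].round(4))
s=get_state();p=shot('wrist','w2.png');print(P[0])
E
```

```text
clock: 3.85
tcp_pos: [0.4759, -0.0021, 0.2815]
orientation: [-0.0, 0.709, 0.705, -0.0]
wrist_force: [-0.1, -0.8, 0.1]
finger_gap: 0.0001
282 [-0.12,-0.43] [ 4.712e-01 -3.000e-04]
274 [-0.06,-0.44] [ 0.4667 -0.0009]
266 [0.00,-0.45] [ 0.4623 -0.0009]
258 [0.06,-0.44] [ 4.578e-01 -3.000e-04]
250 [0.12,-0.43] [0.4536 0.0009]
242 [0.18,-0.41] [0.4495 0.0027]
234 [0.24,-0.38] [0.4457 0.0051]
226 [0.29,-0.34] [0.4423 0.008 ]
218 [0.33,-0.30] [0.4393 0.0113]
210 [0.37,-0.25] [0.4368 0.015 ]
202 [0.40,-0.20] [0.4348 0.019 ]
194 [0.42,-0.14] [0.4335 0.0233]
186 [0.44,-0.08] [0.4327 0.0277]
178 [0.45,-0.02] [0.4325 0.0321]
170 [0.44,0.05] [0.433  0.0366]
162 [0.43,0.11] [0.4341 0.0409]
154 [0.41,0.17] [0.4357 0.045 ]
146 [0.39,0.22] [0.438  0.0489]
138 [0.35,0.27] [0.4407 0.0524]
130 [0.31,0.32] [0.4439 0.0555]
122 [0.26,0.36] [0.4475 0.0581]
114 [0.21,0.39] [0.4515 0.0602]
106 [0.15,0.42] [0.4557 0.0618]
98 [0.09,0.44] [0.46   0.0627]
90 [0.03,0.45] [0.4645 0.063 ]
82 [-0.03,0.45] [0.469  0.0627]
74 [-0.09,0.44] [0.4733 0.0618]
66 [-0.15,0.42] [0.4775 0.0602]
58 [-0.21,0.39] [0.4815 0.0581]
50 [-0.26,0.36] [0.4851 0.0555]
42 [-0.31,0.32] [0.4883 0.0524]
[0.47544464 0.00092984]
```

View pics/w2.png

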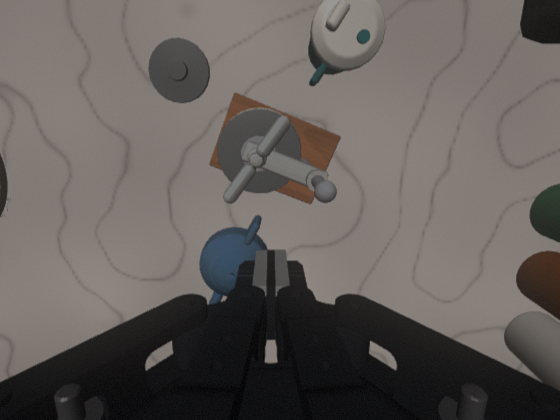

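The picture shows the wings around (258, 158), with wing a's tip at (232, 195) and the ball at (325, 190). The finger will go down between them.

```bash
python3 -m inch '[[0.2,0,3,0,0,0,0],[0,0,3,0,0,0,0],[0,0,2.5,0,0,0,0],[0,0,2,0,0,0,0],[0,0,1.7,0,0,0,0]]'; python3 -m inch '[[0,0,0,0,0,0,0]]'
python3 - <<'E'
from h import *
s=get_state();print(s['wrist_force']);p=shot('wrist','w3.png');shot('scene','s3.png')
E
```

```text
clock: 4.4
tcp_pos: [0.4748, 0.0001, 0.159]
orientation: [-0.0, 0.709, 0.705, -0.0]
wrist_force: [-0.1, 0.4, -0.1]
finger_gap: 0.0001
clock: 4.5
tcp_pos: [0.4735, 0.0004, 0.158]
orientation: [-0.002, 0.709, 0.705, -0.001]
wrist_force: [0.4, -0.7, 0.1]
finger_gap: 0.0004
[ 0.444651   -0.71358044  0.10264267]
```

View pics/w3.png

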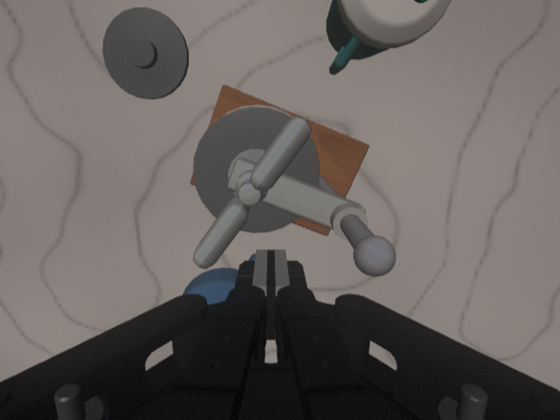

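The finger is in the gap between wing a (tip at (205, 260)) and the ball (375, 255), touching nothing. Now the first stroke.

```bash
python3 -m inch '[[-0.1,-0.3,0,0,0,0,0],[-0.06,-0.44,0,0,0,0,0],[0,-0.45,0,0,0,0,0],[0.06,-0.44,0,0,0,0,0],[0.12,-0.43,0,0,0,0,0]]'; python3 -m inch '[[0.18,-0.41,0,0,0,0,0],[0.24,-0.38,0,0,0,0,0],[0.29,-0.34,0,0,0,0,0],[0.33,-0.30,0,0,0,0,0],[0.37,-0.25,0,0,0,0,0]]'
python3 - <<'E'
from h import *
s=get_state();p=shot('wrist','w4.png')
E
```

```text
clock: 5.1
tcp_pos: [0.4552, 0.0012, 0.1601]
orientation: [0.0, 0.708, 0.706, 0.0]
wrist_force: [-0.1, -0.5, 0.6]
finger_gap: -0.0006
clock: 5.6
tcp_pos: [0.4386, 0.0156, 0.1599]
orientation: [0.0, 0.708, 0.706, -0.0]
wrist_force: [-0.1, -0.4, -0.3]
finger_gap: -0.0001
```

View pics/w4.png

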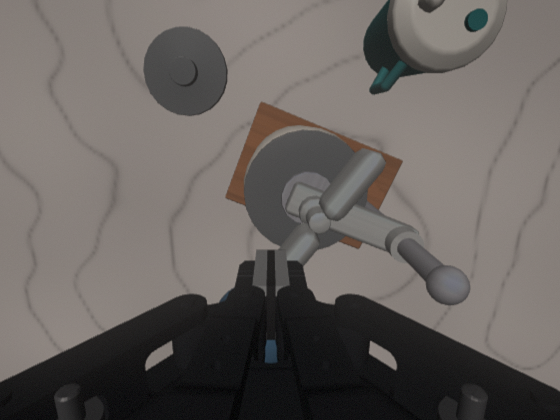

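```bash
cat >> h.py <<'E'
def wing(n='wrist',f=None,c=(.4645,.031)):
    s=get_state();p=shot(n,f);T=Tof(p,s);C=cloud(p,T);d=p['depth']
    q=C[...,:2]-np.array(c);r=np.hypot(q[...,0],q[...,1]);t=np.array(s['tcp_pos'])[:2]
    m=(d>0)&(C[...,2]>.160)&(C[...,2]<.19)&(r<.047)
    m[250:]=False if n=='wrist' else m[250:]
    P=C[m];print(n,m.sum(),cv2.minAreaRect(P[:,:2].astype(np.float32)),np.percentile(P[:,2],[50,80,95]).round(4))
    far=m&(r>.02);a=np.rad2deg(np.arctan2(q[far][:,1],q[far][:,0]))
    print('hist',np.histogram(a,bins=np.arange(-180,181,15))[0])
    print('tcp ang',np.rad2deg(np.arctan2(*(t-c)[::-1])),'r',np.hypot(*(t-c)))
    return p,C
E
python3 - <<'E'
from h import *
p,C=wing(); wing('top','t4.png')
p=vision.read_camera('scene')
im=cv2.resize(p['pixels'][140:280,200:360],None,fx=4,fy=4,interpolation=cv2.INTER_CUBIC);cv2.imwrite('pics/s4.png',im[:,:,::-1])
E
```

```text
wrist 3643 ((0.46851906180381775, 0.03911883756518364), (0.07023746520280838, 0.012766210362315178), 53.09378433227539) [0.1791 0.1814 0.1823]
hist [  0   0  60   0   0   0   0   0   0   0   0   0   0   0   5 686 955  12
   0   0   0   0   0   0]
tcp ang -150.48788094147932 r 0.030277607660892356Traceback (most recent call last):
  File "<stdin>", line 2, in <module>
  File "h.py", line 24, in wing
    P=C[m];print(n,m.sum(),cv2.minAreaRect(P[:,:2].astype(np.float32)),np.percentile(P[:,2],[50,80,95]).round(4))
                                                                       ~~~~~~~~~~~~~^^^^^^^^^^^^^^^^^^^
    return _quantile_unchecked(
        a, q, axis, out, overwrite_input, method, keepdims, weights)
    return _ureduce(a,
                    func=_quantile_ureduce_func,
    ...<5 lines>...
                    overwrite_input=overwrite_input,
                    method=method)
    r = func(a, **kwargs)
    result = _quantile(arr,
                       quantiles=q,
    ...<2 lines>...
                       out=out,
                       weights=wgt)
    slices_having_nans = np.isnan(arr[-1, ...])
                                  ~~~^^^^^^^^^
IndexError: index -1 is out of bounds for axis 0 with size 0
```

Run:
```python
from h import *
s=get_state();p=shot('wrist');d=p['depth'];C=cloud(p,np.array(p['tool_from_camera']))
W=cloud(p,Tof(p,s))
for v in (246,250,252,256,262,270,290): print(v,[C[v,u].round(3).tolist() for u in (256,264,280,290)],W[v,290].round(3))
p=vision.read_camera('scene')
im=cv2.resize(p['pixels'][140:280,200:360],None,fx=4,fy=4,interpolation=cv2.INTER_CUBIC);cv2.imwrite('pics/s4.png',im[:,:,::-1])
```

```text
246 [[-0.064, -0.016, 0.161], [-0.064, -0.007, 0.161], [0.0, 0.005, -0.003], [0.006, 0.01, -0.018]] [0.448 0.022 0.177]
250 [[0.011, -0.006, -0.035], [0.011, -0.003, -0.034], [0.011, 0.004, -0.034], [0.005, 0.01, -0.019]] [0.448 0.02  0.178]
252 [[0.011, -0.006, -0.038], [0.011, -0.003, -0.036], [0.011, 0.004, -0.036], [0.004, 0.01, -0.02]] [0.448 0.02  0.18 ]
256 [[0.011, -0.006, -0.041], [0.01, -0.003, -0.04], [0.011, 0.004, -0.041], [0.003, 0.009, -0.022]] [0.448 0.018 0.182]
262 [[0.011, -0.006, -0.047], [0.011, -0.003, -0.047], [0.011, 0.004, -0.047], [0.007, 0.008, -0.039]] [0.447 0.023 0.199]
270 [[0.011, -0.006, -0.054], [0.011, -0.003, -0.054], [0.011, 0.004, -0.055], [0.007, 0.008, -0.046]] [0.447 0.022 0.206]
290 [[0.012, -0.005, -0.071], [0.01, -0.002, -0.068], [0.012, 0.003, -0.072], [0.013, 0.006, -0.074]] [0.445 0.029 0.234]
```

View pics/s4.png

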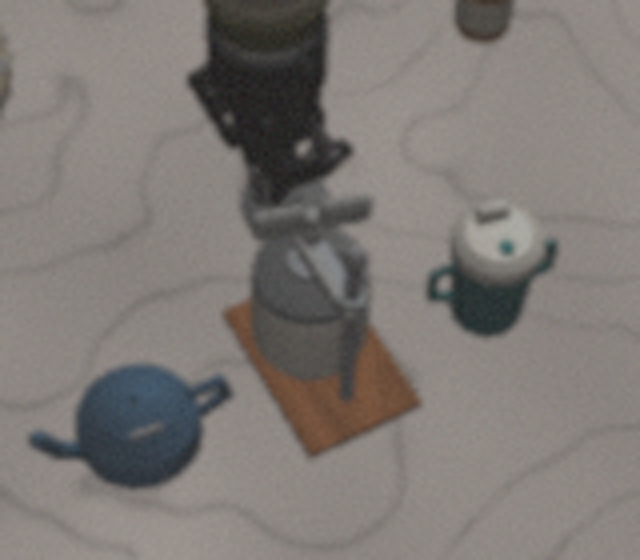

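Run:
```python
from h import *
s=get_state();p=shot('scene');T=Tof(p);C=cloud(p,T);d=p['depth'];K=np.array(p['mtx'])
t=np.array(s['tcp_pos']);print(t)
def proj(X):
    c=np.linalg.inv(T)@np.r_[X,1];return K[0,0]*c[0]/-c[2]+K[0,2],-K[1,1]*c[1]/-c[2]+K[1,2]
for dz in (0,.01,.02,.03,.04,.06): print(dz,np.round(proj(t+[0,0,dz]),1))
m=(d>0)&(np.hypot(C[...,0]-t[0],C[...,1]-t[1])<.035)&(C[...,2]>.12)
v,u=np.nonzero(m)
for vv in sorted(set(v)): 
    k=m[vv];print(vv,[(int(a),C[vv,a].round(3).tolist(),p['pixels'][vv,a].tolist()) for a in np.nonzero(k)[0][::2]])
im=cv2.resize(p['pixels'][165:215,245:305],None,fx=10,fy=10,interpolation=cv2.INTER_CUBIC);cv2.imwrite('pics/s5.png',im[:,:,::-1])
```

```text
[0.43899965 0.01533177 0.15989496]
0 [266.7 194.4]
0.01 [266.7 192.3]
0.02 [266.6 190.2]
0.03 [266.6 188. ]
0.04 [266.6 185.8]
0.06 [266.5 181.3]
7 [(255, [0.408, 0.03, 0.683], [117, 106, 95]), (257, [0.41, 0.033, 0.682], [117, 108, 96]), (269, [0.425, 0.047, 0.681], [107, 102, 90])]
8 [(251, [0.405, 0.022, 0.683], [112, 101, 93]), (254, [0.409, 0.025, 0.683], [118, 109, 99]), (256, [0.411, 0.028, 0.683], [116, 111, 97]), (258, [0.413, 0.031, 0.682], [112, 106, 93]), (260, [0.414, 0.036, 0.68], [112, 105, 93]), (262, [0.417, 0.038, 0.681], [105, 99, 87]), (264, [0.42, 0.04, 0.681], [84, 77, 69]), (270, [0.428, 0.047, 0.681], [105, 97, 87])]
9 [(250, [0.405, 0.019, 0.683], [113, 105, 94]), (252, [0.408, 0.021, 0.682], [114, 106, 93]), (254, [0.408, 0.026, 0.681], [118, 109, 100]), (256, [0.412, 0.027, 0.681], [119, 112, 100]), (259, [0.416, 0.03, 0.682], [111, 104, 93]), (261, [0.421, 0.03, 0.683], [103, 95, 86]), (263, [0.421, 0.036, 0.681], [71, 67, 58]), (265, [0.421, 0.041, 0.679], [58, 58, 48]), (269, [0.426, 0.047, 0.678], [67, 64, 57]), (271, [0.429, 0.048, 0.679], [103, 96, 85
[... 28228 characters left out ...]
, (274, [0.454, 0.029, 0.136], [92, 91, 90]), (276, [0.465, 0.026, 0.149], [80, 78, 77])]
200 [(273, [0.451, 0.029, 0.129], [79, 78, 76]), (275, [0.461, 0.026, 0.14], [97, 96, 94]), (277, [0.468, 0.026, 0.147], [79, 78, 76])]
201 [(274, [0.457, 0.026, 0.133], [91, 89, 88]), (276, [0.465, 0.025, 0.14], [106, 105, 102]), (278, [0.47, 0.029, 0.141], [99, 100, 99])]
202 [(274, [0.458, 0.026, 0.128], [87, 86, 87]), (276, [0.467, 0.023, 0.14], [112, 109, 109]), (278, [0.47, 0.028, 0.137], [123, 122, 123])]
203 [(275, [0.463, 0.024, 0.13], [86, 88, 85]), (277, [0.47, 0.024, 0.137], [120, 118, 116])]
204 [(273, [0.457, 0.022, 0.121], [114, 115, 117])]
205 [(276, [0.469, 0.021, 0.128], [90, 89, 89])]
```

View pics/s5.png

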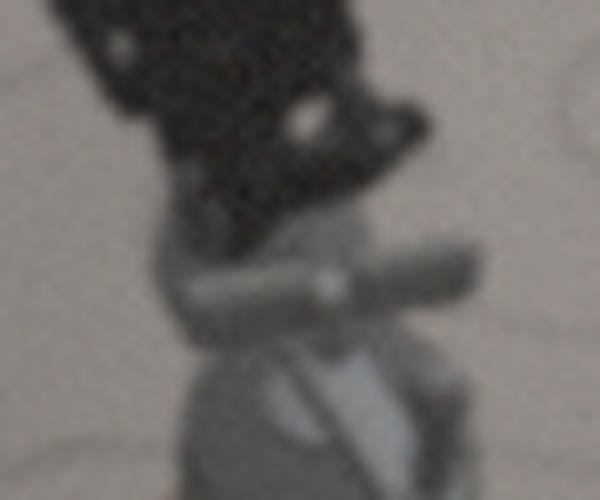

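No turn: both cameras agree the shut finger's lower end stands about 32 mm short of the nominal TCP (about 0.192 against 0.160), so it passed over the wing and nothing moved. I'll go back to the entry side and lower until the real tip is at about 0.164, checking force on the way, at a spot clear of arm, wing and ball.

```bash
python3 -m inch '[[0,0,-1.5,0,0,0,0],[-1,1.4,0,0,0,0,0],[-0.95,1.4,0,0,0,0,0],[0,0,0,0,0,0,0]]'; python3 -m inch '[[0,0,1,0,0,0,0],[0,0,0.8,0,0,0,0],[0,0,0.5,0,0,0,0],[0,0,0.4,0,0,0,0]]'; python3 -m inch '[[0,0,0.5,0,0,0,0],[0,0,0.5,0,0,0,0],[0,0,0,0,0,0,0]]'
python3 - <<'E'
from h import *
p,C=wing('wrist','w5.png')
T=np.array(p['tool_from_camera']);D=cloud(p,T)
for v in range(226,262,4): print(v,[D[v,u].round(3).tolist() for u in (258,264,270,280)])
E
```

```text
clock: 6.3
tcp_pos: [0.4693, -0.0059, 0.1746]
orientation: [0.001, 0.709, 0.705, 0.0]
wrist_force: [-0.2, -0.2, -0.1]
finger_gap: -0.0002
clock: 6.7
tcp_pos: [0.4659, -0.004, 0.1469]
orientation: [-0.001, 0.708, 0.706, -0.0]
wrist_force: [-1.0, -0.1, -0.1]
finger_gap: -0.0001
clock: 7.0
tcp_pos: [0.4663, -0.0042, 0.1372]
orientation: [-0.0, 0.708, 0.706, -0.0]
wrist_force: [0.1, 0.2, 0.3]
finger_gap: -0.0
wrist 5288 ((0.46512889862060547, 0.03440012037754059), (0.08188913762569427, 0.012244992889463902), 53.30278015136719) [0.1805 0.1817 0.1825]
hist [   0    0  345  172   24    0    0    0    0    0    0    0    0    0
   37 1170  828    1    0    0    0    0    0    0]
tcp ang -87.05028527146267 r 0.03521593324724554
226 [[0.024, -0.005, -0.04], [0.0, -0.004, 0.032], [0.0, -0.0, 0.034], [-0.0, 0.006, 0.034]]
230 [[-0.003, -0.008, 0.033], [-0.003, -0.004, 0.034], [-0.003, -0.0, 0.034], [-0.003, 0.006, 0.033]]
234 [[-0.006, -0.008, 0.034], [-0.006, -0.004, 0.034], [-0.006, -0.0, 0.035], [-0.006, 0.006, 0.034]]
238 [[-0.047, -0.013, 0.139], [-0.046, -0.007, 0.137], [-0.046, -0.001, 0.138], [-0.047, 0.009, 0.138]]
242 [[-0.05, -0.013, 0.138], [-0.051, -0.007, 0.138], [-0.05, -0.001, 0.137], [-0.05, 0.009, 0.137]]
246 [[-0.055, -0.013, 0.139], [-0.055, -0.007, 0.138], [-0.054, -0.001, 0.137], [-0.055, 0.009, 0.137]]
250 [[0.011, -0.006, -0.034], [0.011, -0.003, -0.034], [0.011, -0.0, -0.035], [0.011, 0.004, -0.034]]
254 [[0.01, -0.005, -0.037], [0.011, -0.003, -0.039], [0.011, -0.0, -0.038], [0.011, 0.004, -0.038]]
258 [[0.011, -0.005, -0.043], [0.011, -0.003, -0.044], [0.01, -0.0, -0.042], [0.011, 0.004, -0.043]]
```

View pics/w5.png

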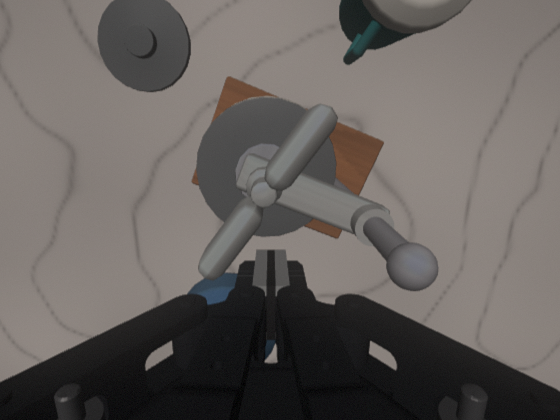

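The lid (z +0.034) and the shelf show right past the finger's end, which sits at tool z -0.034, so the real tip is at about 0.170. Wing a's tip is at (210, 270), left of the finger, and the ball at (412, 267), right of it. I'll go 7 mm lower and then start the stroke with checks.

```bash
python3 -m inch '[[0,0,0.4,0,0,0,0],[0,0,0.3,0,0,0,0],[0,-0.35,0,0,0,0,0],[0,-0.45,0,0,0,0,0],[0.06,-0.44,0,0,0,0,0]]';  python3 -m inch '[[0.12,-0.43,0,0,0,0,0],[0.18,-0.41,0,0,0,0,0],[0.24,-0.38,0,0,0,0,0]]'
python3 - <<'E'
from h import *
p,C=wing('wrist','w6.png');print(get_state()['wrist_force'])
E
```

```text
clock: 7.55
tcp_pos: [0.4543, -0.0037, 0.131]
orientation: [0.0, 0.708, 0.706, 0.0]
wrist_force: [0.7, -0.2, -0.3]
finger_gap: 0.0
clock: 7.85
tcp_pos: [0.4419, 0.0018, 0.131]
orientation: [0.0, 0.708, 0.706, 0.0]
wrist_force: [0.7, -0.6, 0.5]
finger_gap: -0.0001
wrist 7119 ((0.4638316035270691, 0.032454714179039), (0.08608026802539825, 0.012719711288809776), 24.995615005493164) [0.1791 0.1808 0.1817]
hist [ 886  581   21    0    0    0    0    0    0    0    0    0    1  786
 1413   53    0    0    0    0    0    0    0    0]
tcp ang -127.79229234521058 r 0.03688773238058753
[ 0.02747139 -0.49561362 -0.34402253]
```

View pics/w6.png

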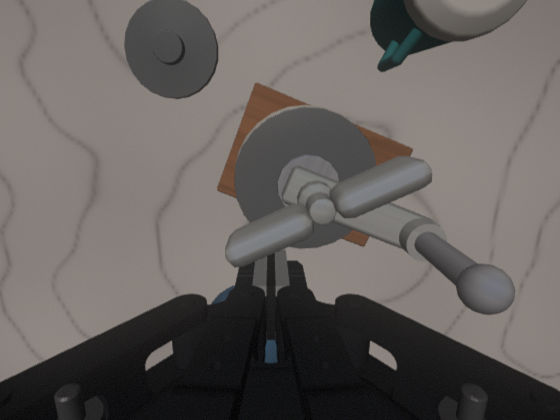

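Wing a turned from 233° to 205°, with the finger trailing it by about 25° and no noticeable force. Continuing the stroke round the far side.

```bash
python3 -m inch '[[0.5,-0.17,0,0,0,0,0],[0.5,-0.25,0,0,0,0,0],[0.39,-0.24,0,0,0,0,0],[0.42,-0.19,0,0,0,0,0],[0.44,-0.13,0,0,0,0,0]]';  python3 -m inch '[[0.46,-0.06,0,0,0,0,0],[0.46,0,0,0,0,0,0],[0.46,0.06,0,0,0,0,0],[0.44,0.13,0,0,0,0,0],[0.42,0.18,0,0,0,0,0]]'
python3 - <<'E'
from h import *
p,C=wing('wrist','w7.png',c=(.4642,.0315));print(get_state()['wrist_force'])
E
```

```text
clock: 8.4
tcp_pos: [0.4323, 0.0247, 0.1309]
orientation: [0.0, 0.708, 0.706, -0.0]
wrist_force: [0.2, -1.0, -0.3]
finger_gap: 0.0
clock: 8.9
tcp_pos: [0.4355, 0.0472, 0.1308]
orientation: [-0.0, 0.708, 0.706, -0.0]
wrist_force: [-1.7, -1.0, 0.1]
finger_gap: -0.0001
wrist 973 ((0.45146796107292175, 0.06806150078773499), (0.01158483512699604, 0.014358055777847767), 89.2583236694336) [0.1767 0.1784 0.1793]
hist [  0   0   0   0   0   0   0   0   0   0   0   0   0   0   0   0   0   0
 139 829   5   0   0   0]
tcp ang 151.34208055580004 r 0.03268593497599669
[-1.34775387 -0.15847118  0.05552755]
```

View pics/w7.png

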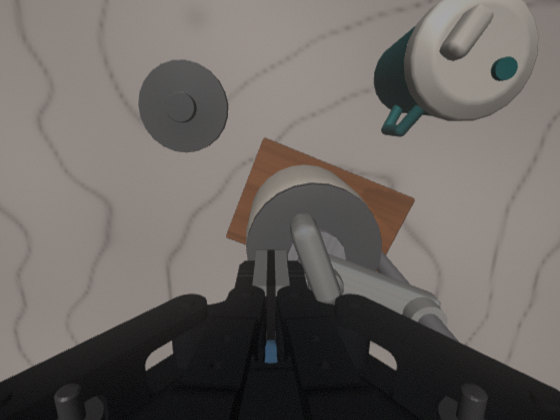

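Wing a is at about 110°: its upper end is at (305, 220), right of the finger at (271, 255), and the other things are still in place. Continuing.

```bash
python3 -m inch '[[0.37,0.20,0,0,0,0,0],[0.35,0.30,0,0,0,0,0],[0.31,0.34,0,0,0,0,0],[0.26,0.38,0,0,0,0,0],[0.20,0.41,0,0,0,0,0]]';  python3 -m inch '[[0.14,0.44,0,0,0,0,0],[0.08,0.46,0,0,0,0,0],[0.02,0.46,0,0,0,0,0],[-0.05,0.45,0,0,0,0,0],[0,0,0,0,0,0,0]]'
python3 - <<'E'
from h import *
p,C=wing('wrist','w8.png',c=(.4642,.0315));print(get_state()['wrist_force'])
E
```

```text
clock: 9.45
tcp_pos: [0.4521, 0.0618, 0.1307]
orientation: [-0.0, 0.708, 0.706, -0.0]
wrist_force: [-0.9, -0.7, 0.5]
finger_gap: -0.0004
clock: 9.95
tcp_pos: [0.4711, 0.0633, 0.1309]
orientation: [0.0, 0.708, 0.706, 0.0]
wrist_force: [-0.1, 1.2, 0.2]
finger_gap: 0.0001Traceback (most recent call last):
  File "<stdin>", line 2, in <module>
  File "h.py", line 24, in wing
    P=C[m];print(n,m.sum(),cv2.minAreaRect(P[:,:2].astype(np.float32)),np.percentile(P[:,2],[50,80,95]).round(4))
                                                                       ~~~~~~~~~~~~~^^^^^^^^^^^^^^^^^^^
    return _quantile_unchecked(
        a, q, axis, out, overwrite_input, method, keepdims, weights)
    return _ureduce(a,
                    func=_quantile_ureduce_func,
    ...<5 lines>...
                    overwrite_input=overwrite_input,
                    method=method)
    r = func(a, **kwargs)
    result = _quantile(arr,
                       quantiles=q,
    ...<2 lines>...
                       out=out,
                       weights=wgt)
    slices_having_nans = np.isnan(arr[-1, ...])
                                  ~~~^^^^^^^^^
IndexError: index -1 is out of bounds for axis 0 with size 0
```

View pics/w8.png

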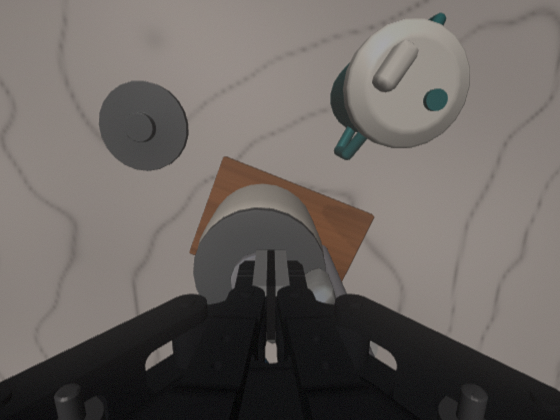

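Stroke 1 is done. I back off the wing, lift out and return over the top.

```bash
python3 -m inch '[[0.6,-0.5,0,0,0,0,0],[0.4,-0.3,-1,0,0,0,0],[0,0,-2.5,0,0,0,0],[0,0,-3,0,0,0,0],[-1.5,0,0,0,0,0,0]]';  python3 -m inch '[[-2,0,0,0,0,0,0],[-2,0.2,0,0,0,0,0],[-2,0.2,0,0,0,0,0],[-0.4,0,0,0,0,0,0],[0,0,0,0,0,0,0]]'
python3 - <<'E'
from h import *
p,C=wing('wrist','w9.png',c=(.4642,.0315));print(get_state()['wrist_force'])
E
```

```text
clock: 10.5
tcp_pos: [0.4642, 0.0596, 0.2007]
orientation: [0.003, 0.707, 0.707, 0.003]
wrist_force: [-0.3, -0.8, 0.2]
finger_gap: 0.0006
clock: 11.0
tcp_pos: [0.4657, -0.0057, 0.1965]
orientation: [0.0, 0.709, 0.705, 0.0]
wrist_force: [0.7, -0.2, -1.1]
finger_gap: -0.0002
wrist 2911 ((0.4633081257343292, 0.03212270885705948), (0.08752042800188065, 0.01216876320540905), 37.65349197387695) [0.176  0.1771 0.1779]
hist [  0 236 463  44   0   0   0   0   0   0   0   0   0  42 548 293   0   0
   0   0   0   0   0   0]
tcp ang -87.61992663657848 r 0.03721744401044966
[ 0.14408682 -0.45559383 -0.2633199 ]
```

View pics/w9.png

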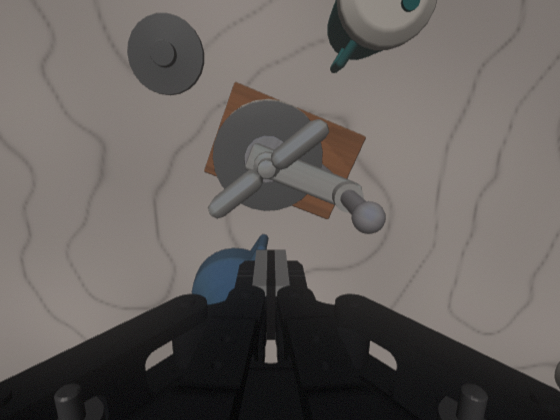

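The wings are at 37.7° now, so the stroke turned them 195°, and their tops sank 4.4 mm, which agrees. About 130° is left. In the picture wing b's tip is at (215, 210), clear of the finger. I go down behind wing b for stroke 2.

```bash
python3 -m inch '[[0.2,-0.3,2,0,0,0,0],[0,0,2,0,0,0,0],[0,0,1.5,0,0,0,0],[0,0,0.9,0,0,0,0],[0,0,0.5,0,0,0,0]]';  python3 -m inch '[[0,-0.4,0,0,0,0,0],[0.05,-0.45,0,0,0,0,0],[0.12,-0.43,0,0,0,0,0],[0.18,-0.41,0,0,0,0,0],[0.27,-0.38,0,0,0,0,0]]'
python3 - <<'E'
from h import *
p,C=wing('wrist','w10.png',c=(.4642,.0315));print(get_state()['wrist_force'])
E
```

```text
clock: 11.55
tcp_pos: [0.4624, -0.0028, 0.1263]
orientation: [-0.0, 0.708, 0.706, -0.0]
wrist_force: [0.6, -0.3, -0.3]
finger_gap: -0.0001
clock: 12.05
tcp_pos: [0.4424, 0.0026, 0.1274]
orientation: [0.001, 0.708, 0.706, 0.0]
wrist_force: [0.6, -0.9, -0.9]
finger_gap: -0.0002
wrist 6646 ((0.4637851417064667, 0.03256072849035263), (0.08596934378147125, 0.012577737681567669), 23.81436538696289) [0.1752 0.1767 0.1775]
hist [ 782  559   20    0    0    0    0    0    0    0    0    0   12  930
 1183    0    0    0    0    0    0    0    0    0]
tcp ang -127.07935735576316 r 0.03622278463057507
[-0.22951272 -0.36826055 -0.24200345]
```

View pics/w10.png

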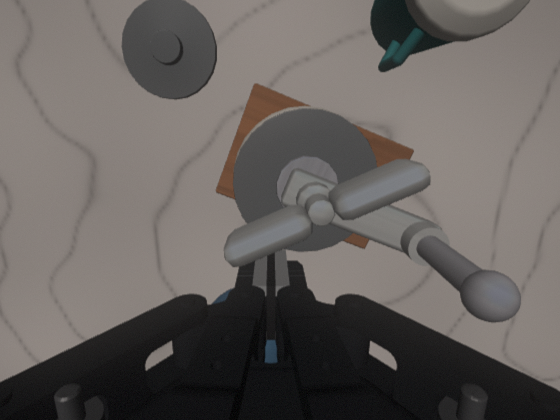

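The wing is in contact and at 204°. The next ten rows should take it to about 110°, short of the stop at about 88°.

```bash
python3 -m inch '[[0.5,-0.19,0,0,0,0,0],[0.45,-0.27,0,0,0,0,0],[0.39,-0.24,0,0,0,0,0],[0.42,-0.19,0,0,0,0,0],[0.44,-0.13,0,0,0,0,0]]';  python3 -m inch '[[0.46,-0.06,0,0,0,0,0],[0.46,0,0,0,0,0,0],[0.46,0.06,0,0,0,0,0],[0.44,0.13,0,0,0,0,0],[0.38,0.16,0,0,0,0,0]]'
python3 - <<'E'
from h import *
p,C=wing('wrist','w11.png',c=(.4642,.0315));print(get_state()['wrist_force'],get_state()['ft_torque'])
E
```

```text
clock: 12.6
tcp_pos: [0.4319, 0.0251, 0.1268]
orientation: [0.0, 0.708, 0.706, -0.0]
wrist_force: [-0.2, -1.3, -0.2]
finger_gap: -0.0002
clock: 13.1
tcp_pos: [0.435, 0.0472, 0.1268]
orientation: [-0.0, 0.708, 0.706, -0.0]
wrist_force: [0.1, -1.3, -0.6]
finger_gap: 0.0003
wrist 890 ((0.45053723454475403, 0.06804631650447845), (0.013956080190837383, 0.011572697199881077), 0.4409683346748352) [0.1728 0.1743 0.1752]
hist [  0   0   0   0   0   0   0   0   0   0   0   0   0   0   0   0   0   0
  77 789  24   0   0   0]
tcp ang 151.7888763746835 r 0.03319168204822016
[-0.72173488 -1.55199428 -0.18551808] [-0.04895145  0.09707993 -0.00748328]
```

View pics/w11.png

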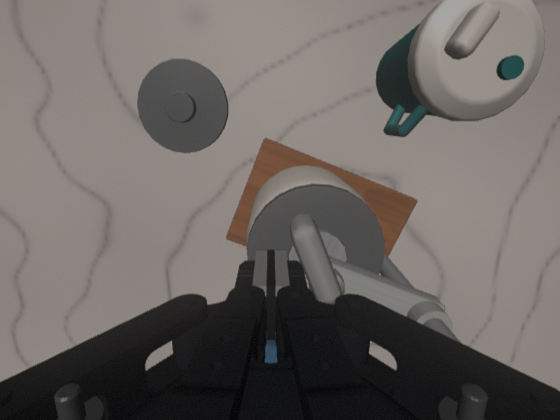

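About 111°, near the end. Small steps now, watching the force.

```bash
python3 -m inch '[[0.15,0.09,0,0,0,0,0],[0.15,0.1,0,0,0,0,0],[0.14,0.1,0,0,0,0,0]]';  python3 -m inch '[[0.14,0.11,0,0,0,0,0],[0,0,0,0,0,0,0]]'; python3 -m inch '[[0.13,0.11,0,0,0,0,0],[0,0,0,0,0,0,0]]'
python3 - <<'E'
from h import *
p,C=wing('wrist','w12.png',c=(.4642,.0315));print(get_state()['wrist_force'],get_state()['ft_torque'])
E
```

```text
clock: 13.45
tcp_pos: [0.438, 0.0511, 0.1268]
orientation: [-0.0, 0.708, 0.706, -0.0]
wrist_force: [-1.0, -0.1, -0.9]
finger_gap: -0.0002
clock: 13.65
tcp_pos: [0.4392, 0.0526, 0.1269]
orientation: [-0.0, 0.708, 0.706, 0.0]
wrist_force: [-0.5, -1.0, -0.0]
finger_gap: 0.0002
clock: 13.85
tcp_pos: [0.4403, 0.0539, 0.1269]
orientation: [0.0, 0.708, 0.706, 0.0]
wrist_force: [-0.7, -0.8, -0.4]
finger_gap: -0.0003
wrist 589 ((0.4582974910736084, 0.07189609110355377), (0.012118610553443432, 0.008447927422821522), 8.889297485351562) [0.1711 0.1733 0.1742]
hist [  0   0   0   0   0   0   0   0   0   0   0   0   0   0   0   0   0   4
 538  47   0   0   0   0]
tcp ang 136.91829789578384 r 0.03276357585941245
[-0.19763315 -0.19842928  0.52745037] [-0.04272082  0.09180961  0.06804838]
```

About 98°, still light. 1 mm steps.

```bash
python3 -m inch '[[0.08,0.1,0,0,0,0,0],[0.07,0.1,0,0,0,0,0],[0,0,0,0,0,0,0]]';  python3 -m inch '[[0.06,0.1,0,0,0,0,0],[0,0,0,0,0,0,0]]'; python3 -m inch '[[0.05,0.1,0,0,0,0,0],[0,0,0,0,0,0,0]]'
python3 - <<'E'
from h import *
p,C=wing('wrist','w13.png',c=(.4642,.0315));print(get_state()['wrist_force'],get_state()['ft_torque'])
E
```

```text
clock: 14.2
tcp_pos: [0.4423, 0.0554, 0.1269]
orientation: [0.0, 0.708, 0.706, 0.0]
wrist_force: [-0.5, -0.7, -0.4]
finger_gap: -0.0002
clock: 14.4
tcp_pos: [0.4433, 0.0559, 0.1268]
orientation: [0.0, 0.708, 0.706, -0.0]
wrist_force: [-0.4, -0.5, -0.6]
finger_gap: 0.0005
clock: 14.6
tcp_pos: [0.4442, 0.0564, 0.1268]
orientation: [-0.0, 0.708, 0.706, -0.0]
wrist_force: [-1.5, -0.7, -0.9]
finger_gap: -0.0004
wrist 448 ((0.46300840377807617, 0.0730803981423378), (0.011881733313202858, 0.006392557639628649), 13.412813186645508) [0.1696 0.1724 0.1735]
hist [  0   0   0   0   0   0   0   0   0   0   0   0   0   0   0   0   0 171
 277   0   0   0   0   0]
tcp ang 128.80985494947402 r 0.03194376891071343
[-1.28704092 -0.23158885  0.47931512] [-0.08521673  0.17296291 -0.00486641]
```

```bash
python3 -m inch '[[0.04,0.1,0,0,0,0,0],[0,0,0,0,0,0,0]]';  python3 -m inch '[[0.03,0.1,0,0,0,0,0],[0,0,0,0,0,0,0]]'; python3 -m inch '[[0.02,0.05,0,0,0,0,0],[0,0,0,0,0,0,0]]'
python3 - <<'E'
from h import *
p,C=wing('wrist','w14.png',c=(.4642,.0315));print(get_state()['wrist_force'],get_state()['ft_torque'])
E
```

```text
clock: 14.85
tcp_pos: [0.4447, 0.0566, 0.1268]
orientation: [-0.0, 0.708, 0.706, -0.001]
wrist_force: [-2.2, -2.3, 0.8]
finger_gap: 0.0
clock: 15.05
tcp_pos: [0.445, 0.0568, 0.1267]
orientation: [-0.001, 0.708, 0.706, -0.001]
wrist_force: [-5.5, -2.5, 2.4]
finger_gap: -0.0
clock: 15.25
tcp_pos: [0.4451, 0.0569, 0.1266]
orientation: [-0.001, 0.708, 0.706, -0.001]
wrist_force: [-6.6, -2.9, 3.6]
finger_gap: 0.0003
wrist 412 ((0.463657945394516, 0.07344582676887512), (0.011757914908230305, 0.006045189686119556), 11.618319511413574) [0.169  0.172  0.1733]
hist [  0   0   0   0   0   0   0   0   0   0   0   0   0   0   0   0   0 175
 237   0   0   0   0   0]
tcp ang 126.99377121029093 r 0.031741984366760255
[-6.0114172  -2.66000314  3.70726029] [-0.56472389  1.17851122 -0.06875134]
```

The force rose to about 7 N with the wing stalled near 90°, where I predicted 88°: that's the stop. I back away, lift, and check.

```bash
python3 -m inch '[[-0.05,-0.3,0,0,0,0,0],[0,-0.5,0,0,0,0,0],[0,-0.4,-1.5,0,0,0,0],[0,0,-3,0,0,0,0],[0,0,-3,0,0,0,0]]';  python3 -m inch '[[-1.5,0,-2,0,0,0,0],[-2.5,0,-1.5,0,0,0,0],[-2.5,0,0,0,0,0,0],[-1.5,0,0,0,0,0,0],[0,0,0,0,0,0,0]]'
python3 - <<'E'
from h import *
p,C=wing('wrist','w15.png',c=(.4642,.0315));print(get_state()['wrist_force'],get_state()['ft_torque'])
T=shot('top','t15.png');Cc=cloud(T,Tof(T))
s0=cv2.imread('pics/top0.png').astype(int);s1=cv2.imread('pics/t15.png').astype(int)
dd=np.abs(s0-s1).max(2)>40;print('changed',[(x,y) for y,x in np.argwhere(dd)[::40].tolist()][:40])
E
```

```text
clock: 15.8
tcp_pos: [0.4345, 0.0571, 0.2026]
orientation: [-0.0, 0.708, 0.706, 0.0]
wrist_force: [1.0, -0.6, 0.3]
finger_gap: -0.0001
clock: 16.3
tcp_pos: [0.4351, -0.0245, 0.2372]
orientation: [0.001, 0.709, 0.705, 0.001]
wrist_force: [-0.2, -0.7, 0.2]
finger_gap: -0.0002
wrist 2098 ((0.46333491802215576, 0.0319039560854435), (0.08709624409675598, 0.012123786844313145), 88.31185913085938) [0.173  0.1741 0.175 ]
hist [  0   0   0   0  44 322 143   0   0   0   0   0   0   0   0   0   2 287
 379  12   0   0   0   0]
tcp ang -117.46190279849948 r 0.06306148593359447
[-0.21788467  0.65692647  0.15373154] [0.06360865 0.0417063  0.03420034]
changed [(260, 187), (267, 190), (257, 193), (272, 194), (281, 195), (286, 196), (289, 197), (289, 198), (281, 199), (254, 200), (305, 200), (287, 201), (255, 202), (312, 202), (304, 203), (296, 204), (292, 205), (290, 206), (291, 207), (293, 208), (295, 209), (292, 210), (291, 211), (270, 212), (266, 213), (250, 214), (324, 214), (321, 215), (318, 216), (315, 217), (309, 218), (303, 219), (295, 220), (290, 221), (269, 222), (319, 222), (310, 223), (299, 224), (299, 225), (301, 226)]
```

View pics/w15.png

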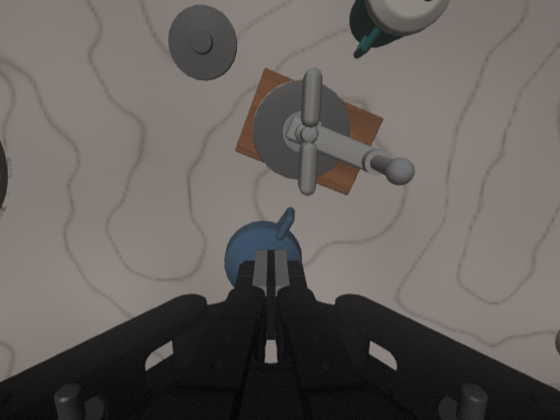

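View pics/t15.png

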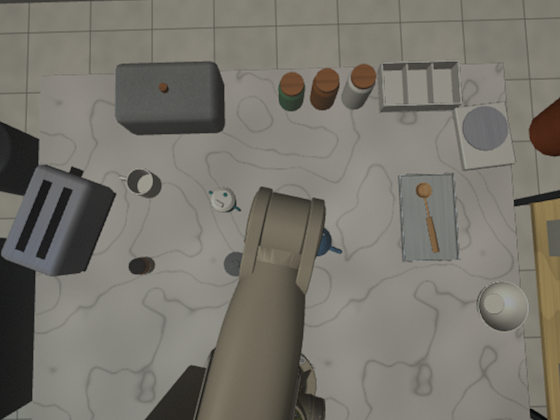

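The wings now lie at 88.3° against a predicted 88.2°, and their tops have sunk 7.5 mm against a predicted 7.5 mm. I move clear and compare the neighbours with the first picture.

```bash
python3 -m inch '[[-3,-0.5,-2,0,0,0,0],[-3.5,-1,-1,0,0,0,0],[-3.5,-1,0,0,0,0,0],[-3.5,-1.2,0,0,0,0,0],[-3.5,-1.2,0,0,0,0,0]]';  python3 -m inch '[[-3.5,-1.2,0,0,0,0,0],[-3.5,-1.2,0,0,0,0,0],[-3.5,-1.2,0,0,0,0,0],[-3,-1,0,0,0,0,0],[0,0,0,0,0,0,0]]'; python3 -m inch '[[-3.5,-1,0,0,0,0,0],[-3.5,-1,0,0,0,0,0],[-3,-1,0,0,0,0,0],[-2,-1,0,0,0,0,0],[0,0,0,0,0,0,0]]'
python3 - <<'E'
from h import *
p,C=wing('top','t16.png',c=(.4642,.0315));print(get_state()['wrist_force'])
d=p['depth'];q=C[...,:2]-np.array([.4642,.0315]);m=(d>0)&(C[...,2]>.166)&(C[...,2]<.19)&(np.hypot(q[...,0],q[...,1])<.047)
print('line',cv2.fitLine(C[m][:,:2].astype(np.float32),cv2.DIST_HUBER,0,.01,.01).ravel())
s0=cv2.imread('pics/top0.png').astype(int);s1=cv2.imread('pics/t16.png').astype(int)
dd=(np.abs(s0-s1).max(2)>40).astype(np.uint8);n,_,st,_=cv2.connectedComponentsWithStats(dd)
print(st[(st[:,4]>3)])
E
```

```text
clock: 16.9
tcp_pos: [0.3848, -0.1933, 0.2671]
orientation: [0.0, 0.708, 0.707, 0.0]
wrist_force: [1.1, 0.2, 0.6]
finger_gap: 0.0002
clock: 17.4
tcp_pos: [0.3382, -0.3303, 0.2664]
orientation: [0.0, 0.709, 0.705, -0.0]
wrist_force: [-0.2, 0.7, -0.4]
finger_gap: 0.0002
clock: 17.9
tcp_pos: [0.2981, -0.4488, 0.2662]
orientation: [-0.0, 0.709, 0.705, 0.0]
wrist_force: [-0.1, -0.0, -0.3]
finger_gap: 0.0004
top 123 ((0.4651032090187073, 0.03083052858710289), (0.08403297513723373, 0.008767756633460522), 88.41808319091797) [0.1741 0.1755 0.1776]
hist [ 0  0  0  0  0 18 18  0  0  0  0  0  0  0  0  0  0 22  9  0  0  0  0  0]
tcp ang -109.0787715378586 r 0.5082603032850797
[ 0.18619798  0.22130018 -0.36092492]
line [0.0519536  0.9986495  0.46468046 0.03231527]
[[     0      0    560    420 211417]
 [   251    220      8      6     14]
 [   268    232      6      5     11]
 [   256    264    304    156  16241]
 [   212    317     80     96   2981]
 [   249    318      3      2      4]
 [   490    347      7      2      8]
 [   545    346     15     12    111]
 [   290    352      5      3      6]
 [   555    360      5      1      5]
 [   264    363     19     12    110]
 [   425    363    135     57   2322]
 [   521    369      5      6     13]
 [   255    371      4      2      6]
 [   280    372     42     30    445]
 [   454    379     41     33    474]
 [   550    385      2      7      8]
 [   491    392      2      3      4]
 [   254    395     51     22    159]
 [   248    397      3      4      8]
 [   412    399     11     21    122]
 [   256    401     46     19    638]
 [   306    412      9      8     36]
 [   554    416      6      4     14]]
```

View pics/t16.png

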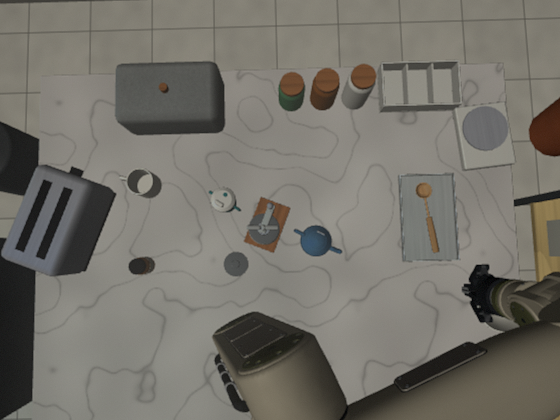

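Apart from the arm, only the wings changed between the two top views, at (255, 223) and (271, 234). The neighbours haven't moved, and the arm is clear of everything.

```bash
python3 -c "
from workcell import workorder
print(workorder.hand_in())"
```

```text
the job is handed in; nothing more can be done
None
```

I pushed the thumbscrew clockwise until it came up against its stop, using two strokes with the shut fingertip on the side away from the post. Then I backed off, moved well clear and handed in at about 18 s.

**Checks that agree the screw is home:**
- **Angle:** the wings ended at about 87–88°, against 88.2° predicted for 7.5 rad.
- **Sink:** the wing tops dropped about 7.5 mm, as predicted.
- **Stop:** the last small pushes stalled at the stop, peaking at about 8 N. Readings during the strokes before that stayed around 1–2 N.
- **Neighbours:** apart from the arm, the before and after top views differ only at the wings. The cup, teapot, spare lid, jar, mug and spoon have not moved. I did not see the pad on the lid directly.

**Disagreements along the way:**
- **Wing height:** the wings stand about 10 mm lower than the stated heights, though this fits the stated 10 to 20 mm gap over the arm. I worked to the measured heights.
- **Fingertip position:** the shut fingertips end about 33 mm short of the nominal TCP. Because of that, my first pass went over wing a without touching it or moving anything, and I repeated it lower.

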